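# Lock the bayonet lid onto the bench seed mill

### The job

Close the bench seed mill: pick up its steel bayonet lid by the grip bar, set it in the mouth of the mill's collar with the two lugs in the two slots, press it down against the spring, turn it clockwise (seen from above) to the stop and let go, so that it stays locked, level and at rest. The slots' exact angle must be felt for: press and turn the lid gently throughout, never forcing it with more than about 60 N, and leave the things standing around undisturbed.

Things in the scene. Friction and masses are not known exactly. Their poses are not given: they have to be found in the camera images.
- lid_grip (a point): Centre of the black grip bar on the loose steel lid (250 g): bar 48 mm long, 14 thick, 46 high; under it a plug 52 mm across, 28 high, foot chamfered 5 mm; in all 74 mm high. This point is 51 mm above the foot, 23 above the plug's top. x along the bar, z up; a half turn makes no difference. The lid starts standing on the bench, clear all round.
- lid_foot (a point): Centre of the lid's underside, 51 mm below lid_grip; same axes. Two lugs stick out of the plug at opposite sides, under the two ends of the bar (along +x and -x): 24 degrees wide each, out to 34.5 mm from the axis, from 8 to 14 mm above the foot.
- mill: White bench mill, fixed to the bench: housing 170 mm deep (x), 150 wide (y), 100 high; origin at the centre of its underside, z up, -x towards its front panel. A round aluminium collar, 84 mm across and 30 high, stands on its top.
- collar_rim (a point): Centre of the collar's mouth, level with its rim, 130 mm above the bench; axes as the mill's. Upright bore 55 mm across; two opposite slots for the lugs, 31 degrees wide, reach out to 36.5 mm. The line through the slots lies within 0.45 rad either way of the mill's x; that angle is not reported: see or feel it. With the lugs standing on the rim the lid's foot is 8 mm below this point.
- collar_plate (a point): Centre of the top of the sprung plate as it is before pressing, 15 mm below collar_rim: here the lid's foot comes to stand when the lugs drop into the slots. It yields against 5 N, rising 0.6 N per mm, and stops hard 12 mm farther down.
- collar_lock (a point): Where the foot ends when locked, 21.5 mm below collar_rim. Pressed to 24 mm or more below the rim, the lid turns clockwise from above (negative about z), only that way, 60 degrees to a hard stop. In the last 6 degrees the lip has a pocket 2.5 mm higher: let go there, the spring lifts the lid to this height, locked; let go earlier it stays 24 mm down, or in the slots comes up to 15 mm.
- dishes: Bystander: two stacked closed Petri dishes, 62 mm across, 33 mm high; origin under the centre.
- jar: Bystander: amber screw jar, 56 mm across, 85 mm high; origin under the centre.
- beaker: Bystander: glass beaker, 72 mm across, 85 mm high; origin under the centre.
- brush: Bystander: small brush lying flat, 160 mm long, its handle towards its -x.
Not all that is in view belongs to the job. Leave any pink look-alike of the part that bears lid_grip alone.

How it is judged:
By the outcome, as a careful person would: the job done as asked, in the order asked, and still so for the second after the job is handed in, with the robot touching nothing.
It also fails if it takes over 72 s, if anything falls off the work surface, if the arm or the gripper's body presses on something with over 40 N, if the wrist force passes 120 N, or if a joint passes its speed limit or range.

### The arm

A 7-joint arm with a two-finger parallel gripper is mounted at the origin on the work surface. World frame = base frame: x ahead of the robot, y to its left, z up, the work surface at z = 0. Lengths are in m, angles in degrees, forces in N, time in s.
With the tool pointing down it reaches from about 0.425 to 0.875 m from the base axis. Payload 4.7 kg.
Tool frame: the origin (TCP) lies midway between the tips of the shut fingers; the grasp point (between the pads) lies env.grip_point_offset behind it (env.grip_point_offset is the distance from the TCP to the grasp point, in m); z points along the fingers, y is the line along which they close (so a half turn about z gives the same grasp; the last joint's range is limited). The gripper opens to 87 mm and grips with 3 to 60 N. Pads are 19 mm wide; open, the fingers measure 117 mm over their backs; the gripper's body (75 mm by 190 mm) begins 51 mm behind the grasp point.
Start: joints at [-62.676, 18.392, -4.016, 83.108, 1.295, 78.541, -3.26], TCP at [0.29, 0.582, 0.223] pointing down, gripper open.
Joint ranges: [-163.93, 163.93], [-17.29, 119.83], [-79.2, 71.16], [3.27, 140.29], [-89.18, 269.18], [5.43, 117.66], [-154.24, 154.24]. Speed limits (degrees/s): [147.25, 147.25, 180, 180, 180, 180, 180].

### API

Orientations are given as [roll, pitch, yaw] about the fixed x, y, z axes, in that order (R = Rz(yaw) Ry(pitch) Rx(roll)).
In Python, from cell import env gives the robot as it stands.
- The arm moves only by the shell command python3 -m creep 'ROWS' [FORCE]. ROWS is a JSON object of lists of equal length, an entry for each row: "translation": the shift along the tool's x, y, z in units of 0.08 m (1.0 is 0.08 m), a list of three; "turn": the turn, a rotation vector about the tool's x, y, z in units of 180 degrees (1.0 is 180 degrees), a list of three; "grip": the opening, from 0 (shut) to 1 (fully open). In form: {"translation": [[x, y, z], ...], "turn": [[ax, ay, az], ...], "grip": [grip, ...]}. A call has 1 to 5 rows; each row shifts and turns the commanded pose from where the row before left it, along the tool's axes as they then stand; what a row does not reach is not made up. A row lasts 1/8 s, in which the tool goes at most 62.5 mm and 10.7 degrees, less where a joint would pass 70% of its speed; a pose out of reach is approached as far as the arm can. A call with a number of a shift or a turn outside -1 to 1 is refused whole. A call with a gripper value outside its range is refused whole. The fingers move at their own pace and stop on an object; FORCE is the grip in N (left out, the last holds). Time passes only in rows, so rows that do not move let the fingers close. It gives the time, the measured TCP pose, the force, the opening and the grip force at its end, in the units of the state.
- env.get_obs(): the state, without advancing time (a new reading comes with each control period).
- env.read_camera(name): name is "side" or "top"; returns a dict with "frame" (400x640x3 uint8, red, green, blue), "z_map" (400x640 float32, m along the optical axis (not along the pixel's ray), 0 where there is no reading), "K" (3x3 intrinsics, pixels), "rvec" (rotation vector, rad) and "tvec" (3), from world to camera coordinates, as OpenCV has them. Camera axes: x right, y down, z forward; pixel columns grow to the right and rows downward; lengths in m; the calibration is good to about 2 mm. A picture is of the moment at which its call begins.
- env.sign_off(): hands the job in; it is judged then, once.
The state is a dict: "time_s": time; "qpos": joint angles; "joint_velocities": joint speeds; "effort": joint torques, N m; "tool_pos": TCP position; "tool_rot": TCP orientation; "force": force on the tool from outside, world axes, zero at the start; "wrist_torque": the same for the moment, N m; "grip_width": finger opening in m; "grasp_force": force on a finger pad.
Only numpy, scipy, OpenCV 4.12 (cv2) and the standard library are available. Lean on these libraries where they do the work, as an engineer would, in place of code of your own. Each camera call takes 0.05 s, during which the arm holds its last target. There are 200 camera calls.

## Working session

There is one attempt and no reset: what is moved stays moved. The work goes in short steps, Python scripts to look and compute and a shell command to move; the robot and the scene stay as the last step left them, time stands still between calls to the robot, and variables do not carry over. Pictures are saved under pics/ and viewed, at most 10 in all, crops included, and the job is handed in when it is done.

```bash
mkdir -p pics; ls; cat > h.py <<'E'
import numpy as np,cv2
from cell import env
from scipy.spatial.transform import Rotation as R
def cam(n):
    c=env.read_camera(n);c['R']=cv2.Rodrigues(np.array(c['rvec'],float))[0];c['t']=np.array(c['tvec'],float).ravel();return c
def pts(c):
    z=c['z_map'];v,u=np.mgrid[:z.shape[0],:z.shape[1]];K=c['K']
    P=np.stack([(u-K[0,2])/K[0,0]*z,(v-K[1,2])/K[1,1]*z,z],-1)
    W=(P-c['t'])@c['R'];W[z==0]=np.nan;return W
def ray(c,u,v,h):
    d=np.linalg.inv(c['K'])@[u,v,1]@c['R'];o=-c['R'].T@c['t'];return o+d*(h-o[2])/d[2]
E
python3 - <<'E'
from h import *
for n in('top','side'):
    c=cam(n);cv2.imwrite(f'pics/{n}0.png',c['frame'][...,::-1]);print(n,-c['R'].T@c['t'],c['R'][2])
o=env.get_obs();print(o,env.grip_point_offset)
E
```

```text
pics
top [0.50051229 0.00506733 1.31685958] [ 0.06487494 -0.00240844 -0.9978905 ]
side [ 0.4207821  -0.81460735  0.86166773] [ 0.12778306  0.72216465 -0.67981593]
{'time_s': 0.1, 'qpos': array([-62.67655453,  18.43502991,  -4.0155054 ,  83.16858823,
         1.29444139,  78.54225054,  -3.26015493]), 'joint_velocities': array([ 0.02579008, -0.25242429,  0.06760321, -0.20092508, -0.04697118,
        0.01454391, -0.02770973]), 'effort': array([-6.24492004e-04, -4.92576027e+01, -4.05736780e-01, -3.13398600e+01,
       -6.41200296e-02,  3.95586260e-02,  6.39076870e-05]), 'tool_pos': array([0.29000093, 0.58115089, 0.22156251]), 'tool_rot': array([-1.79899335e+02,  5.03518630e-03,  1.53485877e+02]), 'force': array([ 0.42487009, -0.29197214, -0.9168867 ]), 'wrist_torque': array([ 0.007289  ,  0.04061852, -0.00664307]), 'grasp_force': 0.0, 'grip_width': 0.08711213957811295} 0.0187
```

View pics/top0.png

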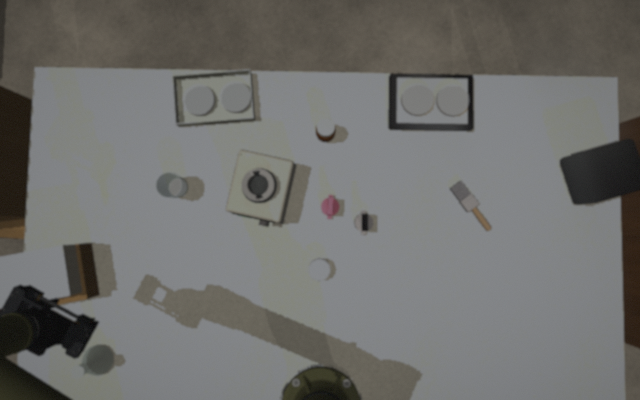

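View pics/side0.png

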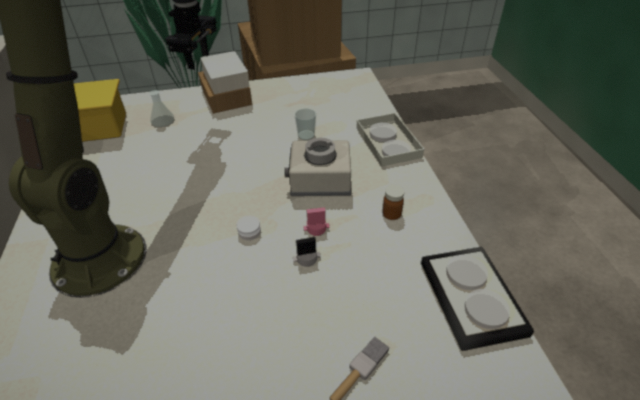

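The top view shows the lid with its black bar at about (365,222), the pink look-alike at (331,206), the mill collar at (259,185) and the dishes at (321,269). In the side view the lid is at (306,250) and the collar at (320,150).

```bash
python3 - <<'E'
from h import *
c=cam('top');W=pts(c);f=c['frame']
s=(slice(190,250),slice(310,395))
def crop(c,u0,v0,u1,v1,k,n):cv2.imwrite(n,cv2.resize(c['frame'][v0:v1,u0:u1,::-1],None,fx=k,fy=k,interpolation=cv2.INTER_CUBIC)*1)
a=cv2.resize(f[205:240,345:385,::-1],None,fx=10,fy=10,interpolation=cv2.INTER_CUBIC)
b=cv2.resize(f[167:202,240:280,::-1],None,fx=10,fy=10,interpolation=cv2.INTER_CUBIC)
cv2.imwrite('pics/crop1.png',cv2.convertScaleAbs(np.hstack([a,b]),alpha=1.4))
# lid
def rep(name,m):
    p=W[m];p=p[~np.isnan(p[:,0])]
    if len(p)<4:print(name,len(p));return
    q=p[:,:2].astype(np.float32);r=cv2.minAreaRect(q)
    print(name,len(p),p.mean(0).round(4),'med',np.median(p,0).round(4),'rect',np.round(r[0],4),np.round(r[1],4),r[2], 'circ',cv2.minEnclosingCircle(q))
M=np.zeros(f.shape[:2],bool);M[208:236,350:382]=1
rep('lidhigh',M&(W[...,2]>.055)&(W[...,2]<.09))
rep('lidlow',M&(W[...,2]>.018)&(W[...,2]<.04))
rep('black',M&(f.max(2)<45))
M[:]=0;M[208:236,350:382]=1
v,u=np.where(M&(f.max(2)<45));
if len(u):
    q=np.array([ray(c,a,b,.074)[:2] for a,b in zip(u,v)]);r=cv2.minAreaRect(q.astype(np.float32));print('bar',len(u),u.mean(),v.mean(),q.mean(0),r,np.linalg.eigh(np.cov(q.T)))
M[:]=0;M[145:230,220:305]=1
rep('rim',M&(W[...,2]>.12)&(W[...,2]<.14))
rep('top',M&(W[...,2]>.09)&(W[...,2]<.11))
m=M&(W[...,2]>.09);rep('all',m)
M[:]=0;M[190:218,320:344]=1;rep('pink',M&(W[...,2]>.01))
M[:]=0;M[255:282,305:340]=1;rep('dish',M&(W[...,2]>.01))
M[:]=0;M[165:200,150:190]=1;rep('beaker',M&(W[...,2]>.03))
c=cam('side');W=pts(c);f=c['frame']
M=np.zeros(f.shape[:2],bool);M[230:268,290:322]=1
rep('S lidblack',M&(f.max(2)<45));rep('S lidlow',M&(W[...,2]>.02)&(W[...,2]<.034))
M[:]=0;M[135:168,300:340]=1;rep('S rim',M&(W[...,2]>.124)&(W[...,2]<.136))
E
```

```text
lidhigh 103 [ 0.5135 -0.1102  0.0729] med [ 0.513  -0.1095  0.0733] rect [ 0.5144 -0.1107] [0.0457 0.0144] 0.4223910868167877 circ ((0.5142934322357178, -0.11007975041866302), 0.023811904713511467)
lidlow 162 [ 0.5143 -0.1083  0.0273] med [ 0.5137 -0.102   0.0273] rect [ 0.5142 -0.1101] [0.0495 0.0516] 44.38412094116211 circ ((0.5163233280181885, -0.10961079597473145), 0.028338758274912834)
black 61 [ 0.5127 -0.1079  0.0728] med [ 0.5129 -0.1085  0.0734] rect [ 0.513  -0.1088] [0.0378 0.0108] 2.2742207050323486 circ ((0.5129472017288208, -0.10785778611898422), 0.019313018769025803)
bar 61 364.5409836065574 222.0983606557377 [ 0.51267819 -0.10784111] ((0.5129666328430176, -0.10906704515218735), (0.037594132125377655, 0.010739266872406006), 0.6410083174705505) EighResult(eigenvalues=array([9.74104342e-06, 1.38529740e-04]), eigenvectors=array([[ 0.02428764, -0.99970501],
       [-0.99970501, -0.02428764]]))
rim 472 [0.6056 0.1737 0.1286] med [0.6053 0.175  0.1288] rect [0.6059 0.1733] [0.0828 0.0832] 63.16447830200195 circ ((0.6057091951370239, 0.1737680584192276), 0.04235424846410751)

[... 813 characters left out ...]
0.606  0.4175] [0.0709 0.0705] 89.50682830810547 circ ((0.6049770712852478, 0.41796594858169556), 0.036568332463502884)
S lidblack 255 [ 0.5124 -0.1186  0.058 ] med [ 0.5124 -0.1191  0.0596] rect [ 0.5123 -0.1165] [0.0431 0.0122] 0.3744027018547058 circ ((0.5122520327568054, -0.11584869772195816), 0.02214529924094677)
S lidlow 194 [ 0.5154 -0.1179  0.028 ] med [ 0.514  -0.1254  0.0286] rect [ 0.5296 -0.0878] [0.1159 0.048 ] 59.3581657409668 circ ((0.5290761590003967, -0.08743802458047867), 0.05838851258158684)
S rim 334 [0.6031 0.1669 0.1302] med [0.6027 0.1626 0.1308] rect [0.6042 0.1706] [0.086  0.0809] 79.62670135498047 circ ((0.6044868230819702, 0.17001859843730927), 0.04382538050413132)
```

View pics/crop1.png

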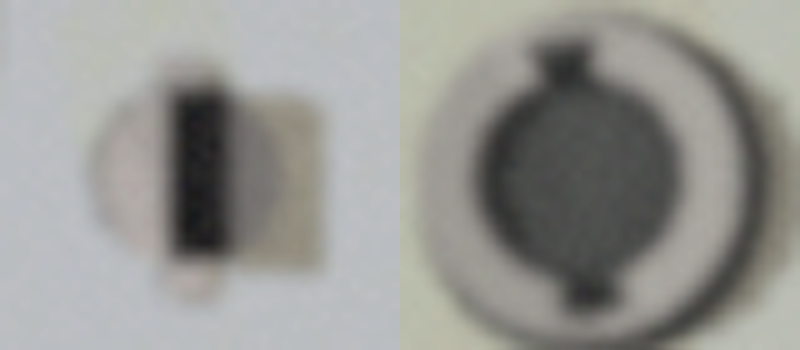

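The crop shows the lid's bar running along the image's vertical (world x) and the slots at about (256.5,173) and (259,196). I approach the lid now, with tool yaw 180 so that the later clockwise turn stays in range of the last joint.

```bash
python3 -m creep '{"translation":[[0,0,0],[0,0,0],[0,0,0]],"turn":[[0,0,-0.049],[0,0,-0.049],[0,0,-0.049]],"grip":[1,1,1]}'
python3 -m creep '{"translation":[[-0.23,-0.7,0],[-0.23,-0.7,0],[-0.23,-0.7,0],[-0.23,-0.7,0],[-0.23,-0.7,0]],"turn":[[0,0,0],[0,0,0],[0,0,0],[0,0,0],[0,0,0]],"grip":[1,1,1,1,1]}'
python3 -m creep '{"translation":[[-0.23,-0.7,0],[-0.23,-0.7,0],[-0.23,-0.7,0],[-0.23,-0.7,0],[-0.23,-0.7,0]],"turn":[[0,0,0],[0,0,0],[0,0,0],[0,0,0],[0,0,0]],"grip":[1,1,0.6,0.6,0.6]}'
python3 -m creep '{"translation":[[-0.23,-0.7,0],[-0.23,-0.7,0],[0,0,0]],"turn":[[0,0,0],[0,0,0],[0,0,0]],"grip":[0.6,0.6,0.6]}'
python3 - <<'E'
from h import *
o=env.get_obs();print(o['tool_pos'],o['tool_rot'],o['qpos'],o['grip_width'],o['force'])
c=cam('top');W=pts(c);f=c['frame'].max(2).astype(float)
# slots: dark pixels 30-35 mm from collar centre at rim height
C=np.array([.6055,.1735]);A=[]
for v in range(160,210):
  for u in range(235,285):
    p=ray(c,u,v,.129)[:2]-C;r=np.hypot(*p)
    if .0295<r<.0345:A.append((np.degrees(np.arctan2(p[1],p[0]))%360,f[v,u]))
A=np.array(A);h=[(k,int(A[(A[:,0]//10*10)==k,1].mean())) for k in range(0,360,10)];print(h)
d=A[A[:,1]<100]
for lo,hi in((90,270),(-90,90)):
  a=(d[:,0]+90)%360-90;a=a[(a>lo)&(a<hi)];print(len(a),a.mean() if len(a) else 0,np.sort(a).round())
for p in((256.5,173.2),(259.2,196)):print(ray(c,*p,.13))
E
```

```text
time_s: 0.57
tool_pos: [0.2901, 0.5815, 0.2222]
tool_rot: [-180.0, -0.0, -179.8]
force: [0.1, 0.2, 0.4]
grip_width: 0.0872
grasp_force: 0.0
time_s: 1.2
tool_pos: [0.3824, 0.2995, 0.2226]
tool_rot: [180.0, 0.0, 179.9]
force: [1.2, 0.4, 0.4]
grip_width: 0.0869
grasp_force: 0.0
time_s: 1.82
tool_pos: [0.4739, 0.0196, 0.2227]
tool_rot: [180.0, 0.0, 180.0]
force: [0.4, 0.5, -0.4]
grip_width: 0.0647
grasp_force: 0.0
time_s: 2.2
tool_pos: [0.5104, -0.0964, 0.2227]
tool_rot: [-179.9, 0.0, 179.4]
force: [-0.7, 0.9, -0.3]
grip_width: 0.0525
grasp_force: 0.0
[ 0.51041392 -0.09635891  0.22266529] [-1.79855393e+02  2.06367446e-02  1.79421492e+02] [-20.88710923   1.92919069  29.40772929 102.52006422  -0.83233474
  75.76022501  98.13232574] 0.052486595497190654 [-0.65303186  0.85449814 -0.27151048]
[(0, 62), (10, 48), (20, 83), (30, 115), (40, 116), (50, 114), (60, 117), (70, 113), (80, 114), (90, 113), (100, 116), (110, 113), (120, 117), (130, 116), (140, 114), (150, 114), (160, 103), (170, 63), (180, 46), (190, 60), (200, 101), (210, 118), (220, 118), (230, 119), (240, 119), (250, 119), (260, 120), (270, 120), (280, 119), (290, 119), (300, 119), (310, 118), (320, 119), (330, 120), (340, 118), (350, 99)]
15 185.84048358752614 [168. 173. 173. 178. 178. 182. 182. 187. 187. 191. 192. 196. 198. 201.
 202.]
14 10.097872844717406 [-4. -4.  1.  1.  5.  5.  9. 10. 15. 16. 19. 20. 23. 25.]
[0.63346244 0.17750459 0.13      ]
[0.57463256 0.1690229  0.13      ]
```

```bash
python3 -m creep '{"translation":[[-0.045,-0.18,0.6],[0,0,0.6],[0,0,0.6],[0,0,0.4],[0,0,0.16]],"turn":[[0,0,0],[0,0,0],[0,0,0],[0,0,0],[0,0,0]],"grip":[0.6,0.6,0.6,0.6,0.6]}'
python3 -m creep '{"translation":[[0,0,0],[0,0,0]],"turn":[[0,0,0],[0,0,0]],"grip":[0.6,0.6]}'
python3 - <<'E'
from h import *
c=cam('side');cv2.imwrite('pics/g.png',cv2.resize(c['frame'][190:290,250:370,::-1],None,fx=6,fy=6))
E
```

```text
time_s: 2.88
tool_pos: [0.5124, -0.1029, 0.0318]
tool_rot: [179.9, -0.2, -179.9]
force: [0.7, 0.7, 0.1]
grip_width: 0.0519
grasp_force: 0.0
time_s: 3.12
tool_pos: [0.5153, -0.1047, 0.0352]
tool_rot: [180.0, 0.2, 180.0]
force: [-0.6, 0.3, -0.5]
grip_width: 0.052
grasp_force: 0.0
```

View pics/g.png

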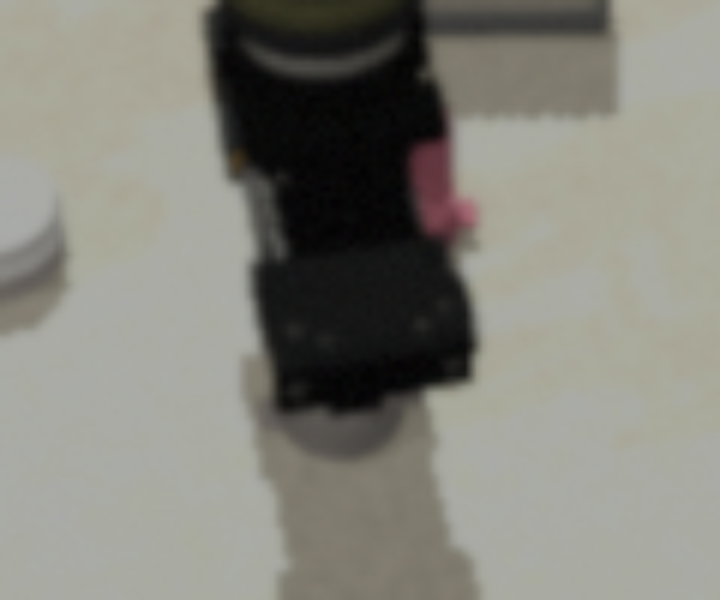

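The crop shows the fingers straddling the bar above the plug and clear of the pink lid. I shift 5 mm in y and close gently.

```bash
python3 -m creep '{"translation":[[0,-0.07,0],[0,0,0],[0,0,0],[0,0,0],[0,0,0]],"turn":[[0,0,0],[0,0,0],[0,0,0],[0,0,0],[0,0,0]],"grip":[0.6,0.4,0.2,0.1,0]}' 35
python3 -m creep '{"translation":[[0,0,0],[0,0,0],[0,0,-0.1],[0,0,-0.4],[0,0,-0.5]],"turn":[[0,0,0],[0,0,0],[0,0,0],[0,0,0],[0,0,0]],"grip":[0,0,0,0,0]}' 40
```

```text
time_s: 3.8
tool_pos: [0.5139, -0.1105, 0.0337]
tool_rot: [180.0, -0.0, 180.0]
force: [-0.5, -0.7, 0.2]
grip_width: 0.02
grasp_force: 0.0
time_s: 4.42
tool_pos: [0.5128, -0.1103, 0.1139]
tool_rot: [180.0, -0.2, 179.9]
force: [0.8, 0.2, -3.3]
grip_width: 0.0138
grasp_force: 40.0
```

```bash
python3 -m creep '{"translation":[[0,0,-0.6],[0,0,-0.5],[-0.19,0.59,0],[-0.19,0.59,0],[-0.19,0.59,0]],"turn":[[0,0,0],[0,0,0],[0,0,0],[0,0,0],[0,0,0]],"grip":[0,0,0,0,0]}'
python3 -m creep '{"translation":[[-0.19,0.59,0],[-0.19,0.59,0],[-0.19,0.59,0],[0,0,0],[0,0,0]],"turn":[[0,0,0],[0,0,0],[0,0,0],[0,0,-0.044],[0,0,0]],"grip":[0,0,0,0,0]}'
python3 - <<'E'
from h import *
o=env.get_obs();print(o['tool_pos'],o['tool_rot'],o['qpos'].round(1),o['force'],o['wrist_torque'],o['grip_width'])
c=cam('side');W=pts(c);cv2.imwrite('pics/m.png',cv2.resize(c['frame'][90:200,250:390,::-1],None,fx=5,fy=5))
E
```

```text
time_s: 5.05
tool_pos: [0.5597, 0.0324, 0.2021]
tool_rot: [180.0, 0.0, 179.9]
force: [0.8, 0.1, -3.1]
grip_width: 0.0139
grasp_force: 40.0
time_s: 5.68
tool_pos: [0.605, 0.1727, 0.2013]
tool_rot: [-180.0, -0.1, -172.2]
force: [-0.3, -1.0, -2.7]
grip_width: 0.0138
grasp_force: 40.0
[0.60499054 0.17272354 0.20131774] [-1.79953352e+02 -7.25674554e-02 -1.72163740e+02] [-33.8  16.8  18.9  88.7  -5.5  75.6  83.7] [-0.33340995 -0.96475667 -2.71894605] [0.00192347 0.00488802 0.02671003] 0.013796692782063781
```

View pics/m.png

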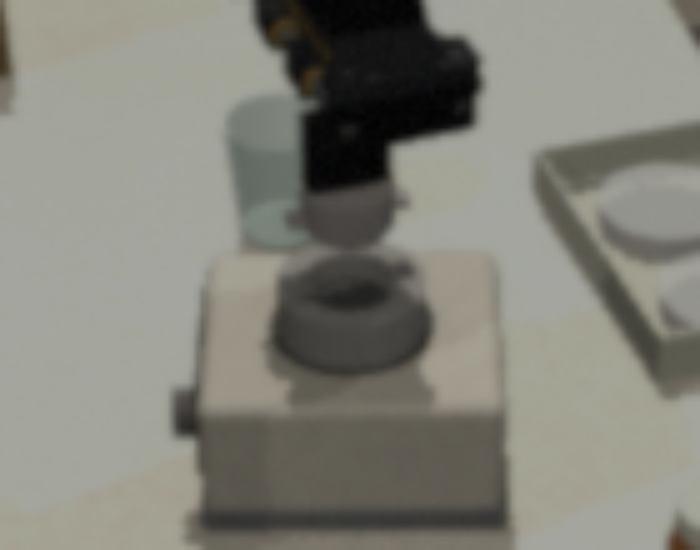

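The crop shows the held lid hanging upright just above the collar, lugs in line with the slots. I lower it in small steps.

```bash
python3 -m creep '{"translation":[[0,0,0.2],[0,0,0.2],[0,0,0],[0,0,0]],"turn":[[0,0,0],[0,0,0],[0,0,0],[0,0,0]],"grip":[0,0,0,0]}'
for i in 1; do python3 -m creep '{"translation":[[0,0,0.05],[0,0,0]],"turn":[[0,0,0],[0,0,0]],"grip":[0,0]}'; done
python3 -m creep '{"translation":[[0,0,0.05],[0,0,0]],"turn":[[0,0,0],[0,0,0]],"grip":[0,0]}'
```

```text
time_s: 6.22
tool_pos: [0.6054, 0.1724, 0.1697]
tool_rot: [-180.0, -0.0, -172.2]
force: [1.0, -0.4, -2.1]
grip_width: 0.0138
grasp_force: 40.0
time_s: 6.48
tool_pos: [0.6054, 0.1726, 0.1657]
tool_rot: [180.0, 0.0, -172.1]
force: [-1.1, 0.9, -3.2]
grip_width: 0.0137
grasp_force: 40.0
time_s: 6.72
tool_pos: [0.6052, 0.1725, 0.1614]
tool_rot: [-180.0, -0.0, -172.1]
force: [-1.0, -0.0, -3.0]
grip_width: 0.0139
grasp_force: 40.0
```

```bash
python3 -m creep '{"translation":[[0,0,0.04],[0,0,0]],"turn":[[0,0,0],[0,0,0]],"grip":[0,0]}'
python3 -m creep '{"translation":[[0,0,0.02],[0,0,0]],"turn":[[0,0,0],[0,0,0]],"grip":[0,0]}'
```

```text
time_s: 6.98
tool_pos: [0.6052, 0.1725, 0.1582]
tool_rot: [-180.0, -0.0, -172.1]
force: [0.1, -0.1, -2.2]
grip_width: 0.0142
grasp_force: 40.0
time_s: 7.22
tool_pos: [0.6054, 0.1725, 0.1569]
tool_rot: [180.0, -0.0, -172.1]
force: [-0.4, -0.0, -2.3]
grip_width: 0.0133
grasp_force: 40.0
```

```bash
python3 -m creep '{"translation":[[0,0,0.02],[0,0,0]],"turn":[[0,0,0],[0,0,0]],"grip":[0,0]}'
python3 -m creep '{"translation":[[0,0,0.02],[0,0,0]],"turn":[[0,0,0],[0,0,0]],"grip":[0,0]}'
```

```text
time_s: 7.48
tool_pos: [0.6053, 0.1725, 0.1552]
tool_rot: [180.0, -0.0, -172.1]
force: [-0.4, -1.2, -2.1]
grip_width: 0.0138
grasp_force: 40.0
time_s: 7.72
tool_pos: [0.6053, 0.1725, 0.1536]
tool_rot: [-180.0, -0.0, -172.1]
force: [0.2, -0.5, -2.7]
grip_width: 0.0138
grasp_force: 40.0
```

```bash
python3 -m creep '{"translation":[[0,0,0.03],[0,0,0]],"turn":[[0,0,0],[0,0,0]],"grip":[0,0]}'
python3 -m creep '{"translation":[[0,0,0.03],[0,0,0]],"turn":[[0,0,0],[0,0,0]],"grip":[0,0]}'
python3 -m creep '{"translation":[[0,0,0.03],[0,0,0]],"turn":[[0,0,0],[0,0,0]],"grip":[0,0]}'
```

```text
time_s: 7.98
tool_pos: [0.6052, 0.1725, 0.1511]
tool_rot: [-180.0, -0.0, -172.1]
force: [-0.2, -0.2, -3.7]
grip_width: 0.0136
grasp_force: 40.0
time_s: 8.22
tool_pos: [0.6054, 0.1725, 0.1489]
tool_rot: [-180.0, 0.0, -172.1]
force: [0.6, -0.3, -3.1]
grip_width: 0.0139
grasp_force: 40.0
time_s: 8.48
tool_pos: [0.6056, 0.1726, 0.1473]
tool_rot: [180.0, 0.0, -172.1]
force: [-1.8, -0.3, 2.0]
grip_width: 0.014
grasp_force: 40.0
```

Contact with the spring plate at the expected height, so the lugs are in the slots. Next I press.

```bash
python3 -m creep '{"translation":[[0,0,0.04],[0,0,0.02],[0,0,0]],"turn":[[0,0,0],[0,0,0],[0,0,0]],"grip":[0,0,0]}' 50
python3 -m creep '{"translation":[[0,0,0.03],[0,0,0.02],[0,0,0]],"turn":[[0,0,0],[0,0,0],[0,0,0]],"grip":[0,0,0]}'
python3 -c "
from h import *
o=env.get_obs();print(o['wrist_torque'],o['qpos'].round(1))"
```

```text
time_s: 8.85
tool_pos: [0.6056, 0.1726, 0.1422]
tool_rot: [180.0, 0.0, -172.1]
force: [-3.1, -0.7, 5.9]
grip_width: 0.0133
grasp_force: 50.0
time_s: 9.22
tool_pos: [0.6056, 0.1726, 0.1387]
tool_rot: [180.0, 0.0, -172.1]
force: [-3.8, -1.0, 8.0]
grip_width: 0.0135
grasp_force: 50.0
[-0.15442909  0.93393867 -0.01154773] [-33.4  19.2  18.6  93.   -6.5  68.8  84.4]
```

```bash
python3 -m creep '{"translation":[[0,0,0.012],[0,0,0]],"turn":[[0,0,0],[0,0,0]],"grip":[0,0]}'
python3 -m creep '{"translation":[[0,0,0],[0,0,0],[0,0,0]],"turn":[[0,0,0.02],[0,0,0.02],[0,0,0]],"grip":[0,0,0]}'
python3 -c "
from h import *
o=env.get_obs();print(o['wrist_torque'],o['tool_rot'],o['force'])"
```

```text
time_s: 9.48
tool_pos: [0.6056, 0.1726, 0.1379]
tool_rot: [180.0, 0.0, -172.1]
force: [-3.0, -1.8, 7.9]
grip_width: 0.0138
grasp_force: 50.0
time_s: 9.85
tool_pos: [0.6064, 0.1726, 0.1383]
tool_rot: [180.0, 0.1, -179.4]
force: [-3.1, -0.4, 7.7]
grip_width: 0.0137
grasp_force: 50.0
[-0.22552816  0.61926529  0.00120826] [ 1.79957002e+02  1.45636366e-01 -1.79369643e+02] [-3.05964353 -0.37402045  7.71499182]
```

```bash
python3 -m creep '{"translation":[[0,0,0.006],[0,0,0],[0,0,0],[0,0,0],[0,0,0]],"turn":[[0,0,0.028],[0,0,0.028],[0,0,0.028],[0,0,0.028],[0,0,0]],"grip":[0,0,0,0,0]}'
python3 -c "
from h import *
o=env.get_obs();print(o['wrist_torque'],o['qpos'].round(1))"
```

```text
time_s: 10.48
tool_pos: [0.6072, 0.1721, 0.1381]
tool_rot: [179.9, 0.2, 160.4]
force: [0.5, -2.1, 8.8]
grip_width: 0.0134
grasp_force: 50.0
[-0.29126583  0.27566944 -0.03230828] [-36.7  19.6  22.7  93.1  -7.9  68.7  58.2]
```

```bash
python3 -m creep '{"translation":[[0,0,0],[0,0,0],[0,0,0],[0,0,0],[0,0,0]],"turn":[[0,0,0.028],[0,0,0.028],[0,0,0.028],[0,0,0.028],[0,0,0]],"grip":[0,0,0,0,0]}'
python3 -c "
from h import *
o=env.get_obs();print(o['wrist_torque'],o['qpos'].round(1))"
python3 -m creep '{"translation":[[0,0,0],[0,0,0],[0,0,0]],"turn":[[0,0,0.028],[0,0,0.014],[0,0,0]],"grip":[0,0,0]}'
python3 -c "
from h import *
o=env.get_obs();print(o['wrist_torque'],o['qpos'].round(1))"
```

```text
time_s: 11.1
tool_pos: [0.6071, 0.1721, 0.138]
tool_rot: [179.8, 0.2, 140.3]
force: [-2.0, -2.0, 8.6]
grip_width: 0.0137
grasp_force: 50.0
[-0.40995085  0.37943497 -0.08097401] [-39.1  19.9  25.9  93.2  -9.1  68.7  38.9]
time_s: 11.48
tool_pos: [0.6071, 0.172, 0.138]
tool_rot: [179.8, 0.1, 132.7]
force: [-0.6, -2.9, 8.3]
grip_width: 0.0138
grasp_force: 50.0
[-0.4158553   0.3300786   0.00974847] [-40.1  20.   27.   93.3  -9.6  68.8  31.8]
```

```bash
for k in 1; do
python3 -m creep '{"translation":[[0,0,0],[0,0,0],[0,0,0]],"turn":[[0,0,0.012],[0,0,0.008],[0,0,0]],"grip":[0,0,0]}'
python3 -c "
from h import *
o=env.get_obs();print(o['wrist_torque'])"
python3 -m creep '{"translation":[[0,0,0],[0,0,0]],"turn":[[0,0,0.01],[0,0,0]],"grip":[0,0]}'
python3 -c "
from h import *
o=env.get_obs();print(o['wrist_torque'])"
python3 -m creep '{"translation":[[0,0,0],[0,0,0]],"turn":[[0,0,0.01],[0,0,0]],"grip":[0,0]}'
python3 -c "
from h import *
o=env.get_obs();print(o['wrist_torque'])"; done
```

```text
time_s: 11.85
tool_pos: [0.6066, 0.1718, 0.138]
tool_rot: [179.9, 0.1, 129.2]
force: [-2.3, -1.9, 9.1]
grip_width: 0.0135
grasp_force: 50.0
[-0.47086587  0.62653332  0.29345059]
time_s: 12.1
tool_pos: [0.6059, 0.1714, 0.1379]
tool_rot: [180.0, 0.1, 127.4]
force: [-4.4, -2.6, 9.1]
grip_width: 0.0136
grasp_force: 50.0
[-0.66000885  1.03368202  0.33602727]
time_s: 12.35
tool_pos: [0.6059, 0.1714, 0.1379]
tool_rot: [180.0, 0.1, 125.7]
force: [-4.9, -3.6, 10.2]
grip_width: 0.0139
grasp_force: 50.8
[-0.78716528  1.05405758  0.92669815]
```

Torque has risen at the expected 60°, so the lid is at its stop. I let the spring lift it into the pocket, then release.

```bash
python3 -m creep '{"translation":[[0,0,-0.02],[0,0,-0.02],[0,0,0]],"turn":[[0,0,0],[0,0,0],[0,0,0]],"grip":[0,0,0]}'
python3 -m creep '{"translation":[[0,0,-0.01],[0,0,0]],"turn":[[0,0,-0.006],[0,0,0]],"grip":[0,0]}'
python3 -c "
from h import *
o=env.get_obs();print(o['wrist_torque'])"
```

```text
time_s: 12.72
tool_pos: [0.6057, 0.1715, 0.1383]
tool_rot: [-180.0, 0.1, 125.6]
force: [3.1, -3.6, -6.4]
grip_width: 0.0137
grasp_force: 50.8
time_s: 12.98
tool_pos: [0.6057, 0.1716, 0.1393]
tool_rot: [-180.0, 0.1, 126.6]
force: [2.7, -3.4, -8.7]
grip_width: 0.0137
grasp_force: 50.2
[-0.88119819 -0.89644226  0.70744493]
```

```bash
python3 -m creep '{"translation":[[0,0,0],[0,0,0]],"turn":[[0,0,-0.008],[0,0,0]],"grip":[0,0]}'
python3 -c "
from h import *
o=env.get_obs();print(o['wrist_torque'])"
python3 -m creep '{"translation":[[0,0,0],[0,0,0]],"turn":[[0,0,-0.008],[0,0,0]],"grip":[0,0]}'
python3 -c "
from h import *
o=env.get_obs();print(o['wrist_torque'])"
```

```text
time_s: 13.22
tool_pos: [0.6058, 0.1716, 0.1418]
tool_rot: [180.0, 0.0, 128.0]
force: [-1.4, -5.1, 4.4]
grip_width: 0.014
grasp_force: 50.0
[-1.38141231  0.28319709  0.09820892]
time_s: 13.48
tool_pos: [0.606, 0.1725, 0.1421]
tool_rot: [179.9, -0.0, 129.5]
force: [-0.9, -4.4, 5.7]
grip_width: 0.0138
grasp_force: 50.0
[-1.12799399  0.18843962  0.02012765]
```

The lid popped up about 3.5 mm into the pocket once the jam at the stop was relieved. I nudge it lightly back to the stop and release.

```bash
python3 -m creep '{"translation":[[0,0,0],[0,0,0]],"turn":[[0,0,0.009],[0,0,0]],"grip":[0,0]}' 20
python3 -c "
from h import *
o=env.get_obs();print(o['wrist_torque'])"
python3 -m creep '{"translation":[[0,0,0],[0,0,0],[0,0,0],[0,0,0],[0,0,0]],"turn":[[0,0,0],[0,0,0],[0,0,0],[0,0,0],[0,0,0]],"grip":[0.2,0.25,0.4,0.5,0.5]}'
python3 -m creep '{"translation":[[0,0,-0.2],[0,0,-0.5],[0,0,-0.6],[0,0,-0.6],[0,0,0]],"turn":[[0,0,0],[0,0,0],[0,0,0],[0,0,0],[0,0,0]],"grip":[0.5,0.5,0.5,0.5,0.5]}'
python3 - <<'E'
from h import *
c=cam('side');W=pts(c);cv2.imwrite('pics/e1.png',cv2.resize(c['frame'][90:200,250:390,::-1],None,fx=5,fy=5))
f=c['frame'];M=np.zeros(f.shape[:2],bool);M[110:170,300:345]=1
M&=(W[...,2]>.15)&(W[...,2]<.2)&(f.max(2)<45)&(np.hypot(W[...,0]-.605,W[...,1]-.172)<.05);p=W[M];print(len(p),p.mean(0),np.percentile(p[:,2],[1,50,90,95,99]),cv2.minAreaRect(p[:,:2].astype(np.float32)))
E
```

```text
time_s: 13.72
tool_pos: [0.6055, 0.1723, 0.1421]
tool_rot: [179.9, -0.0, 127.9]
force: [-2.4, -4.7, 5.8]
grip_width: 0.014
grasp_force: 20.0
[-1.14046004  0.46488294  0.23405918]
time_s: 14.35
tool_pos: [0.6054, 0.1727, 0.1403]
tool_rot: [180.0, -0.0, 127.9]
force: [-0.5, 0.3, 1.1]
grip_width: 0.0408
grasp_force: 0.0
time_s: 14.98
tool_pos: [0.6078, 0.1726, 0.2987]
tool_rot: [179.4, 0.2, 127.9]
force: [0.6, -0.1, -0.7]
grip_width: 0.0436
grasp_force: 0.0
169 [0.60332487 0.16455017 0.16925481] [0.15031546 0.16968514 0.18365995 0.18465558 0.1851631 ] ((0.6034812331199646, 0.1666758954524994), (0.011895868927240372, 0.04567539319396019), 40.321739196777344)
```

View pics/e1.png

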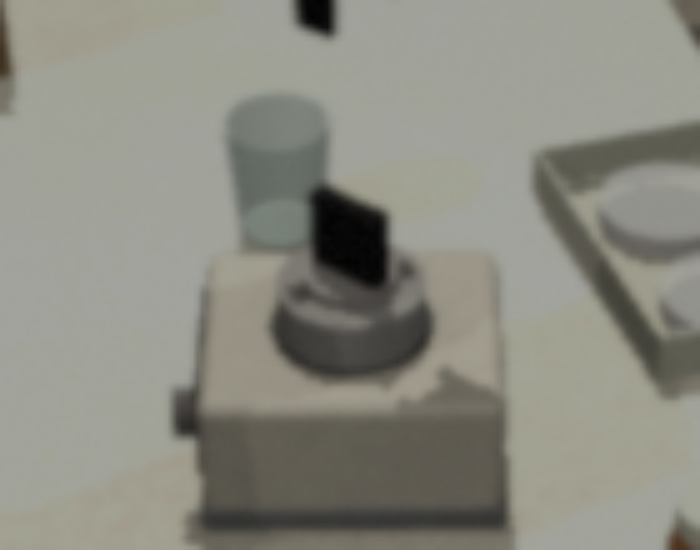

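The crop shows the lid sitting level in the collar, its bar turned to about 130°, and the gripper clear. I back off and check the height from the top.

```bash
python3 -m creep '{"translation":[[0,-0.7,0],[0,-0.7,0],[0,-0.7,0],[0,0,0],[0,0,0]],"turn":[[0,0,0],[0,0,0],[0,0,0],[0,0,0],[0,0,0]],"grip":[0.5,0.5,0.5,0.5,0.5]}'
python3 - <<'E'
from h import *
c=cam('top');W=pts(c);f=c['frame'];cv2.imwrite('pics/e2.png',f[...,::-1])
d=np.hypot(W[...,0]-.6055,W[...,1]-.1735);M=d<.05
a=M&(W[...,2]>.165)&(W[...,2]<.2);p=W[a];print('bar',len(p),p.mean(0),np.percentile(p[:,2],[5,50,95]),cv2.minAreaRect(p[:,:2].astype(np.float32)))
r=W[M&(W[...,2]>.12)&(W[...,2]<.134)&(d>.037)];print('rim',len(r),np.median(r,0))
r=W[(d<.023)&(W[...,2]<.15)];print('plug top',len(r),np.percentile(r[:,2],[5,50,95]))
E
```

```text
time_s: 15.65
tool_pos: [0.4728, 0.0698, 0.2922]
tool_rot: [180.0, -0.0, 128.0]
force: [1.0, 0.4, 0.5]
grip_width: 0.0439
grasp_force: 0.0
bar 128 [0.60526156 0.17314965 0.18049928] [0.17029792 0.18158163 0.1855749 ] ((0.6059768199920654, 0.1741732805967331), (0.014685682952404022, 0.04794381558895111), 38.552833557128906)
rim 180 [0.6138739  0.17706365 0.12874076]
plug top 126 [0.13238694 0.13613167 0.14402974]
```

View pics/e2.png

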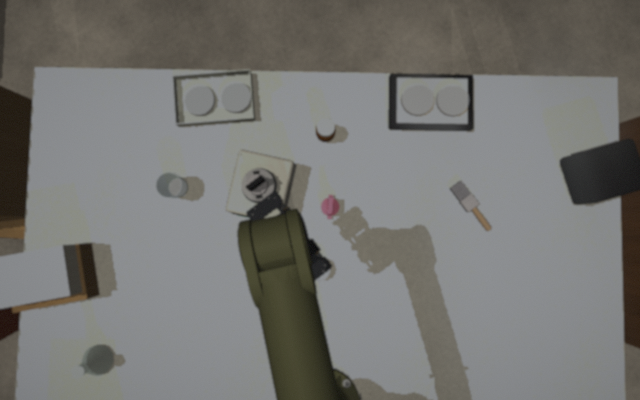

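The top view shows the lid at (259,184) with everything else where it was. The bar top stands 52.9 mm above the rim (52.5 is expected when locked), and the bar is turned to 128.6°.

```bash
python3 -c "
from cell import env
print(env.sign_off())"
```

```text
the job is handed in; nothing more can be done
None
```

The lid is in the mill's collar, pressed, turned clockwise about 60° to the stop, and measured at its locked height before I handed the job in at about 16 s; forces seen stayed near 10 N and nothing else appeared moved.

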